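# Open the combination padlock on the instrument case and hold it up

### The job

Turn the dial of the padlock on the instrument case until you feel it drop into its notch and the shackle pops out a little, then pull the shackle fully open. Take the lock off the case's staple and hold it up level, dial upwards, at least 12 cm above the case's lid; finish while still holding it there in the gripper, clear of the case, and leave the other things where they are.

Things in the scene. Friction and masses are not known exactly. Their poses are not given: they have to be found in the camera images.
- case: Low aluminium instrument case, 240 x 280 x 80 mm (x, y, z), fixed to the bench; its place varies by about 50 mm in x and 160 mm in y, its yaw by 0.5 rad. Origin: centre of its underside; its lid is 80 mm above that and carries the padlock.
- lock: Loose brass padlock, about 0.5 kg, block 64 x 62 x 42 mm (x, y, z), flat on the lid, yaw as the case's. Origin: centre of its underside. z is up through the dial; the shackle leaves its -x face, towards the robot. The staple sits in its underside with 1.5 mm play. Closed, the shackle's legs pass under the arch and hold it down; open, it lifts straight up, free after 25 mm.
- dial_center (a point): Centre of the dial on the lock's top, 54 mm above its underside; axes as the lock's (not turning with the dial). The dial is a round black fluted knob, 40 mm across, 43 to 64 mm above the lock's underside, turning about the vertical without end with about 0.05 N m. The white line on it does not show where the notch is. The dial is also a good grip for lifting the lock.
- shackle (a joint): How far the shackle is out of the lock, in m: 0.001 to 0.0038 while locked (it rattles), about 0.0085 popped at the notch, 0.028 fully out (stop). Its legs clear the staple's arch from 0.016 on. Once popped it slides with 1 N of friction and some damping and stays where it is left.
- shackle_grip (a point): Midpoint between the two shackle legs, 52 mm from the lock's origin along its -x when closed, 14 mm above its underside; moves with the shackle. Axes as the lock's; it slides out along -x. The shackle is a level steel U of 8 mm bar, legs along x, 30 mm over their outsides, far end 18 mm beyond this point, lock's face 20 mm behind it (closed). Pinch across both legs from above.
- spool: Bystander: metal spool, 48 mm across, 36 mm tall, standing on the case lid behind the lock, left side. Origin: centre of its underside. Leave it alone.
- fuse_box: Bystander: small cardboard box, 40 x 55 x 24 mm, on the case lid behind the lock, right side. Origin: centre of its underside. Leave it alone.
- meter: Bystander: yellow multimeter, 160 x 85 x 38 mm, lying on the bench to the left. Origin: centre of its underside. Leave it alone.
- jar: Bystander: white plastic jar with black cap, 60 mm across, 75 mm tall, standing on the bench to the right. Origin: centre of its underside. Leave it alone.
- staple_top (a point): Middle of the top of the steel staple on the case lid: an arch across the case's y, 44 mm wide, 5 mm thick (x), 24.5 mm tall, its opening 34 mm wide and 19.5 mm high, hidden inside the lock at the start. Axes as the case's.
- notch (a point): A point on the dial's axis inside the lock, 34 mm above its underside, where the notch works. The dial clicks lightly every 22.5 deg. One deep notch lies 0.6 to 2.5 rad clockwise (from above) of the dial's start, place unknown: there the shackle jumps out to 8.5 mm by itself and the dial is held within 0.07 rad; forced on, the fingers slip. Turn slower than 1 rad/s so as not to miss it.
Things that resemble listed ones, but are neither listed nor needed, are in the scene too. Of the things that look like the lock, the middle-sized one is meant.

How it is judged:
By the outcome, as a careful person would: the job done as asked, in the order asked, and still so for the second after the job is handed in, while the arm keeps its last pose, push and grip.
It also fails if it takes over 64 s, if anything falls off the work surface, if the arm or the gripper's body presses on something with over 40 N, if the wrist force passes 120 N, or if a joint passes its speed limit or range.

### The arm

A 6-joint arm with a two-finger parallel gripper is mounted at the origin on the work surface. World frame = base frame: x ahead of the robot, y to its left, z up, the work surface at z = 0. Lengths are in mm, angles in rad, forces in N, time in s.
With the tool pointing down it reaches from about 350 to 875 mm from the base axis. Payload 4.2 kg.
Tool frame: the origin (TCP) lies midway between the tips of the shut fingers; the grasp point (between the pads) lies 19 mm behind it; y points along the fingers, x is the direction in which the jaws open and shut, and the axes are right-handed (so a half turn about y gives the same grasp; the last joint's range is limited). The gripper opens to 85 mm and grips with 20 to 120 N. Pads are 22 mm wide; open, the fingers measure 114 mm over their backs; the gripper's body (76 mm by 85 mm) begins 54 mm behind the grasp point. The pads swing forward as they close: fully open they stand 13 mm farther back than shut.
Start: joints at [-0.903, 0.385, 0.008, 0, -1.194, -0.259], TCP at [248.456, -573.471, 231.312] pointing down, gripper open.
Joint ranges: [-3.14, 3.14], [-1.21, 2.06], [-1.07, 1.41], [-3.16, 2.05], [-2.99, -0.16], [-3.1, 3.1]. Speed limits (rad/s): [2.79, 2.79, 3.14, 3.14, 3.14, 3.14].

### API

Orientations are given as a unit quaternion [x, y, z, w].
In Python, from bench import read_state, get_image, job_done gives the robot as it stands.
- The arm moves only by the tool play_rows, never from a script. Its argument "series" is a list of rows, each a list of 7 numbers: the shift along the tool's x, y, z in m, then the turn, a rotation vector about the tool's x, y, z in rad, then the finger opening in m, from 0 to 0.0854. In form: [[x, y, z, wx, wy, wz, claw], ...]. A call has 1 to 10 rows; each row shifts and turns the pose as measured when the row begins, along the tool's axes as they then stand; what a row does not reach is not made up. A row lasts 1/10 s, in which the tool goes at most 50 mm and 8.59 degrees, less where a joint would pass 70% of its speed; a pose out of reach is approached as far as the arm can. A call with a gripper value outside its range is refused whole. The fingers move at their own pace and stop on an object; the grip force is fixed at half the most. Time passes only in rows, so rows that do not move let the fingers close. It gives the time, the measured TCP pose, the force and the opening at its end, in the units of the state.
- read_state(): the state, without advancing time (a new reading comes with each control period).
- get_image(name): name is "scene" or "top" or "wrist"; returns a dict with "color" (384x512x3 uint8, red, green, blue), "intrinsics" (3x3 intrinsics, pixels), "origin" and "orientation" of the camera in the world. Camera axes: x right, y down, z forward; pixel columns grow to the right and rows downward; lengths in mm; the calibration is good to about 2 mm. A picture is of the moment at which its call begins. There is no depth.
- job_done(): hands the job in, once; it reports no verdict.
The state is a dict: "clock": time; "joints": joint angles; "joint_vel": joint speeds; "joint_efforts": joint torques, N m; "position": TCP position; "ee_rot": TCP orientation; "contact_force": force on the tool from outside, world axes, zero at the start; "wrist_torque": the same for the moment, N m; "gripper_width": finger opening in mm.
Only numpy, scipy, OpenCV 4.12 (cv2) and the standard library are available. Lean on these libraries where they do the work, as an engineer would, in place of code of your own. Each camera call takes 0.05 s, during which the arm holds its last target. There are 200 camera calls.

## Working session

There is one attempt and no reset: what is moved stays moved. The work goes in short steps, Python scripts to look and compute and a tool call to move; the robot and the scene stay as the last step left them, time stands still between calls to the robot, and variables do not carry over. Pictures are saved under pics/ and viewed, about 8 in all and at most 12, crops included, and the job is handed in when it is done.

Besides the shell and the picture viewer there is one more tool, called after "Emit:" as name([rows], argument=value, ...), one row to a line, values as JSON. play_rows: Moves the arm, as the interface text tells. Its arguments: {"type":"object","properties":{"series":{"type":"array","items":{"type":"array","items":{"type":"number"}}}},"required":["series"]}

```bash
mkdir -p pics
cat > h.py <<'E'
import numpy as np, cv2
from scipy.spatial.transform import Rotation as R
from bench import read_state, get_image
def snap(name, fn, crop=None, scale=1):
    d=get_image(name); im=d["color"][:,:,::-1]
    if crop: x0,y0,x1,y1=crop; im=im[y0:y1,x0:x1]
    im=cv2.resize(im,None,fx=scale,fy=scale,interpolation=cv2.INTER_CUBIC)
    cv2.imwrite("pics/"+fn,im); return d
def ray(d,u,v,z):
    K=np.array(d["intrinsics"]); r=R.from_quat(d["orientation"]).as_matrix() if np.size(d["orientation"])==4 else np.array(d["orientation"])
    o=np.array(d["origin"]); w=r@np.linalg.solve(K,[u,v,1]); return o+w*(z-o[2])/w[2]
def proj(d,p):
    K=np.array(d["intrinsics"]); r=R.from_quat(d["orientation"]).as_matrix()
    q=K@(r.T@(np.array(p)-np.array(d["origin"]))); return q[:2]/q[2]
E
python3 - <<'E'
from h import *
a=snap("top","top1.png"); b=snap("scene","sc1.png")
im=np.hstack([cv2.imread("pics/top1.png"),]); 
for d in(a,b): print(d["intrinsics"],d["origin"],d["orientation"])
s=read_state(); print(s)
E
```

```text
[[383.88117743   0.         253.06252434]
 [  0.         383.88117743 187.43799965]
 [  0.           0.           1.        ]] [ 316.07656375   15.36140267 1427.70380772] [-0.70475785  0.70613344 -0.05466494  0.04127564]
[[355.62680083   0.         258.19730183]
 [  0.         355.62680083 191.46808851]
 [  0.           0.           1.        ]] [1256.44935045  137.76041614  966.67477856] [ 0.6052085   0.7146354  -0.26987729 -0.22402046]
{'clock': 0.1, 'joints': array([-9.03421171e-01,  3.85449166e-01,  6.77214160e-03, -4.19303743e-04,
       -1.19400446e+00, -2.58566800e-01]), 'joint_vel': array([ 0.00059449, -0.0015106 ,  0.00338496,  0.00304493,  0.00040576,
       -0.00113991]), 'joint_efforts': array([-4.16022585e-04, -3.93319702e+01,  1.88929582e+01,  4.19797003e+00,
       -2.62208938e-03,  5.92438738e-06]), 'position': array([ 248.23464929, -573.02376888,  230.35548994]), 'ee_rot': array([ 0.38755619,  0.59139454, -0.59071077, -0.38873318]), 'contact_force': array([-0.00887874, -0.28728183,  0.02958927]), 'wrist_torque': array([0.02075626, 0.03996844, 0.01108275]), 'gripper_width': 85.58400441686759}
```

View pics/top1.png

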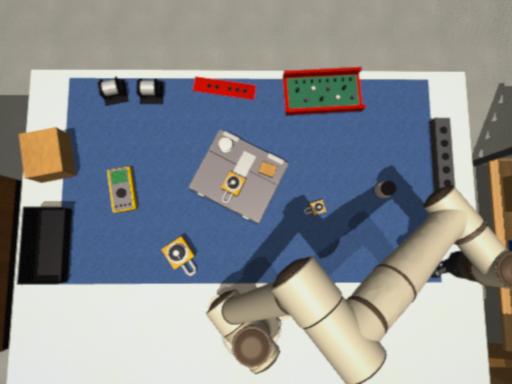

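View pics/sc1.png

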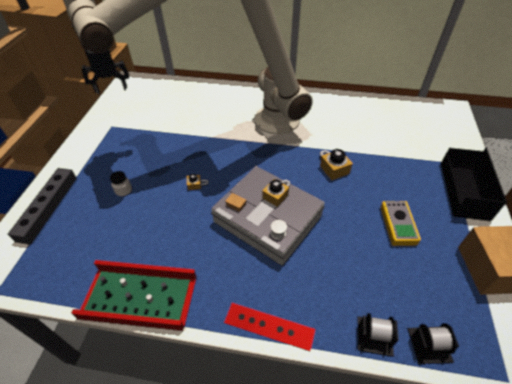

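The top view shows three padlock lookalikes: a large one at (179,253) on the bench, a small one at (317,208) on the bench, and a middle-sized one at (233,183) on the case lid. The last one fits on size, on being on the case, and on its shackle pointing towards the robot. I'll confirm with a crop.

Run:
```python
from h import *
d=snap("top","crop1.png",(155,120,335,285),4.4)
for n,u,v,z in[("dial",234,181,144),("big",178,252,60),("small",317,207,30)]: print(n,ray(d,u,v,z))
```

```text
dial [513.47004364  55.08736091 144.        ]
big [274.84599429 252.8318923   60.        ]
small [ 434.59124241 -245.39576643   30.        ]
```

View pics/crop1.png

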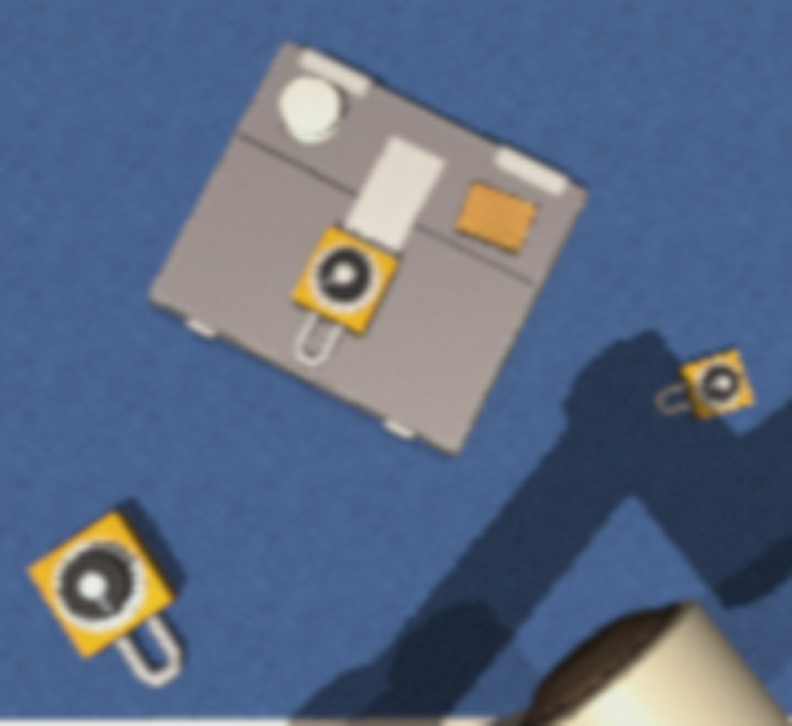

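The crop confirms it: the middle-sized lock sits on the case lid, dial at crop (344,275), shackle towards the robot. Next I'll measure pose and yaw.

Run:
```python
from h import *
d=get_image("top")
f=lambda x,y,z: ray(d,155+(x+.5)/4.4-.5,120+(y+.5)/4.4-.5,z)
c=[f(x,y,80)[:2] for x,y in[(288,42),(588,190),(458,455),(150,297)]]
print(np.round(c)); print("sides",[np.linalg.norm(c[i]-c[i-1]).round() for i in range(4)])
e=[c[0]-c[3],c[1]-c[2]]; print("yaw",[np.arctan2(v[1],v[0]) for v in e], [np.arctan2(v[0],-v[1]) for v in (c[1]-c[0],c[2]-c[3])])
D=f(344,275,144); S=f(316,352,94); print("dial",D,"shackle end",S, np.arctan2(*(D-S)[[1,0]]), np.linalg.norm((D-S)[:2]))
s=read_state(); m=R.from_quat(s["ee_rot"]).as_matrix(); print(m.round(3)); 
w=get_image("wrist"); print(w["origin"],m.T@(np.array(w["origin"])-s["position"]),(m.T@R.from_quat(w["orientation"]).as_matrix()).round(2),w["intrinsics"][0])
```

```text
[[ 713.  108.]
 [ 589. -137.]
 [ 374.  -30.]
 [ 502.  217.]]
sides [np.float64(238.0), np.float64(274.0), np.float64(240.0), np.float64(278.0)]
yaw [np.float64(-0.47580917095182906), np.float64(-0.4622384518167867)] [np.float64(-0.46743505311688066), np.float64(-0.47543964879511036)]
dial [509.66508161  59.14078443 144.        ] shackle end [455.49918039  82.77905651  94.        ] -0.411491020587052 59.09917733930571
[[-0.397 -0.001 -0.918]
 [ 0.918  0.001 -0.397]
 [ 0.001 -1.     0.   ]]
[ 186.38139282 -601.19956002  373.05489097] [  -0.89637739 -142.41468742   67.99423486] [[ 1.   -0.    0.  ]
 [-0.   -0.27  0.96]
 [ 0.   -0.96 -0.27]] [315.15799928   0.         257.26647935]
```

Emit:
play_rows([
  [0.033,0,-0.034,0,0,0,0.0854],
  [0.033,0,-0.034,0,0,0,0.0854],
  [0.033,0,-0.034,0,0,0,0.0854],
  [0.033,0,-0.034,0,0,0,0.0854],
  [0.033,0,-0.034,0,0,0,0.0854],
  [0.033,0,-0.034,0,0,0,0.0854],
  [0.033,0,-0.034,0,0,0,0.0854],
  [0.033,0,-0.034,0,0,0,0.0854],
  [0.033,0,-0.034,0,0,0,0.0854],
  [0.033,0,-0.034,0,0,0,0.0854],
])

```text
clock: 1.25
position: [434.1, -125.0, 229.3]
ee_rot: [0.392, 0.589, -0.588, -0.391]
contact_force: [0.3, -0.7, -0.9]
gripper_width: 85.1
```

Emit:
play_rows([
  [0,0,0,0,-0.14,0,0.06],
  [0,0,0,0,-0.14,0,0.06],
  [0,0,0,0,-0.14,0,0.06],
  [0,0,0,0,-0.14,0,0.06],
  [0,0,0,0,-0.14,0,0.06],
  [0,0,0,0,-0.14,0,0.06],
  [0,0,0,0,-0.14,0,0.06],
  [0,0,0,0,-0.14,0,0.06],
  [0,0,0,0,-0.14,0,0.06],
  [0,0,0,0,-0.14,0,0.06],
])

```text
clock: 2.25
position: [436.0, -117.3, 229.8]
ee_rot: [-0.103, 0.7, -0.699, 0.106]
contact_force: [0.4, 0.6, 0.4]
gripper_width: 60.0
```

```bash
cat >> h.py <<'E'
def err(p, yaw):
    "tool-frame shift (m) and rotvec to reach world p(mm) with tool down and tool x at yaw"
    s=read_state(); r=R.from_quat(s["ee_rot"])
    x=np.array([np.cos(yaw),np.sin(yaw),0]); y=np.array([0,0,-1.]); t=R.from_matrix(np.c_[x,y,np.cross(x,y)])
    m=r.as_matrix(); print("pos",s["position"].round(1),"yaw",np.arctan2(m[1,0],m[0,0]).round(3),"j6",s["joints"][5].round(3),"w",round(s["gripper_width"],1),"F",s["contact_force"].round(1),"T",s["wrist_torque"].round(2),"t",s["clock"])
    print("shift",(r.inv().apply(np.array(p)-s["position"])/1000).round(4),"rot",(r.inv()*t).as_rotvec().round(4))
E
python3 -c "
from h import *
err([510,59,230],-2.04)"
```

```text
pos [ 436.  -117.3  229.8] yaw -2.845 j6 0.201 w 60.0 F [0.4 0.6 0.4] T [ 0.    0.02 -0.04] t 2.25
shift [-0.1224  0.0005 -0.1469] rot [ 2.000e-04 -8.046e-01 -4.200e-03]
```

Emit:
play_rows([
  [-0.03,0,-0.036,0,0,0,0.06],
  [-0.03,0,-0.036,0,0,0,0.06],
  [-0.03,0,-0.036,0,0,0,0.06],
  [-0.03,0,-0.036,0,0,0,0.06],
  [0,0,0,0,-0.14,0,0.06],
  [0,0,0,0,-0.14,0,0.06],
  [0,0,0,0,-0.14,0,0.06],
  [0,0,0,0,-0.14,0,0.06],
  [0,0,0,0,-0.14,0,0.06],
  [0,0,0,0,-0.1,0,0.06],
])

```text
clock: 3.25
position: [510.6, 63.1, 230.0]
ee_rot: [-0.377, 0.597, -0.597, 0.38]
contact_force: [-0.3, -0.8, -1.2]
gripper_width: 59.9
```

```bash
python3 -c "
from h import *
err([510,59,200],-2.04)
d=snap('wrist','w1.png',None,1.5); print(proj(d,[510,59,144])*1.5, proj(d,read_state()['position'])*1.5)"
```

```text
pos [510.6  63.1 230. ] yaw -2.011 j6 0.693 w 59.9 F [-0.3 -0.8 -1.2] T [ 0.04 -0.01  0.04] t 3.25
shift [0.0041 0.03   0.0012] rot [-0.0016  0.0292 -0.0041]
[393.14044884 299.63201888] [383.78530345 376.47306734]
```

View pics/w1.png

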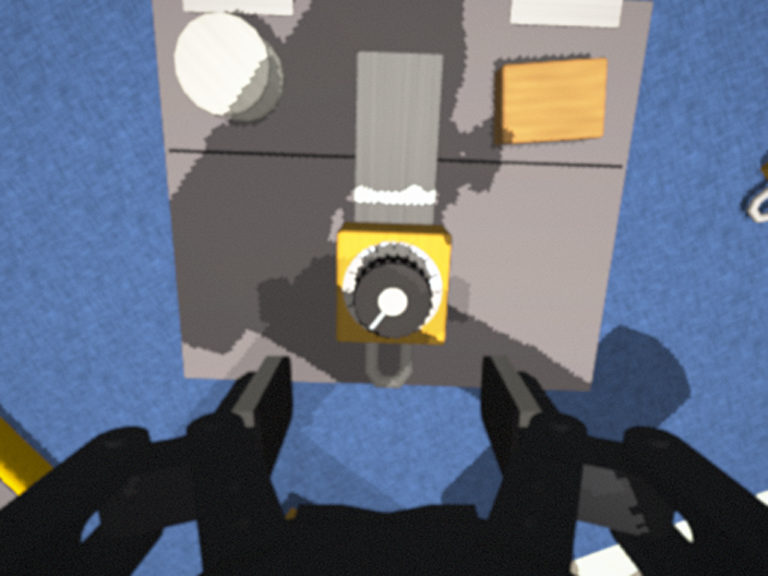

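The wrist picture shows the dial cap at (391,298), against a prediction of (393,300), so the pose is good. The shackle at (388,365) is still closed.

Emit:
play_rows([
  [0.004,0,0.001,0,0.029,0,0.06],
  [0,0.03,0,0,0,0,0.06],
  [0,0.03,0,0,0,0,0.06],
  [0,0.025,0,0,0,0,0.06],
  [0,0,0,0,0,0,0.06],
])

```text
clock: 3.8
position: [510.9, 58.4, 144.3]
ee_rot: [0.362, -0.605, 0.605, -0.369]
contact_force: [-0.3, -0.3, 0.1]
gripper_width: 60.0
```

```bash
python3 -c "
from h import *
err([510,59,125],-2.04)"
```

```text
pos [510.9  58.4 144.3] yaw -2.055 j6 0.658 w 60.0 F [-0.3 -0.3  0.1] T [-0.04  0.06 -0.01] t 3.8
shift [ 0.0001  0.0193 -0.0012] rot [-0.0048 -0.0148 -0.0076]
```

Emit:
play_rows([
  [0,0.012,-0.001,-0.005,-0.015,-0.008,0.06],
  [0,0.007,0,0,0,0,0.06],
  [0,0,0,0,0,0,0.06],
])

```text
clock: 4.1
position: [511.7, 59.1, 126.3]
ee_rot: [0.369, -0.602, 0.603, -0.37]
contact_force: [-0.1, -0.8, 0.2]
gripper_width: 60.0
```

```bash
python3 -c "
from h import *
err([510,59,125],-2.04); print(read_state()['joints'].round(3))"
```

```text
pos [511.7  59.1 126.3] yaw -2.042 j6 0.668 w 60.0 F [-0.1 -0.8  0.2] T [0.02 0.04 0.07] t 4.1
shift [ 0.0008  0.0013 -0.0015] rot [-0.0024 -0.0016 -0.0013]
[ 0.431  0.305 -0.408  0.001 -0.856  0.668]
```

Emit:
play_rows([
  [0.0008,0.001,-0.0015,0,0,0,0.03],
  [0,0,0,0,0,0,0.0],
  [0,0,0,0,0,0,0.0],
  [0,0,0,0,0,0,0.0],
  [0,0,0,0,0,0,0.0],
])

```text
clock: 4.6
position: [510.8, 59.6, 126.6]
ee_rot: [0.367, -0.602, 0.604, -0.372]
contact_force: [1.6, 0.5, -2.8]
gripper_width: 38.0
```

```bash
python3 -c "
from h import *
err([510,59,125],-2.04)"
```

```text
pos [510.8  59.6 126.6] yaw -2.042 j6 0.666 w 38.0 F [ 1.6  0.5 -2.8] T [-0.15 -0.21  0.03] t 4.6
shift [ 0.0009  0.0016 -0.0005] rot [-0.0047 -0.0021 -0.0043]
```

Emit:
play_rows([
  [0,0,0,0,0.06,0,0.0],
  [0,0,0,0,0.06,0,0.0],
  [0,0,0,0,0.06,0,0.0],
  [0,0,0,0,0.06,0,0.0],
  [0,0,0,0,0.06,0,0.0],
  [0,0,0,0,0.06,0,0.0],
  [0,0,0,0,0.06,0,0.0],
  [0,0,0,0,0.06,0,0.0],
])

```text
clock: 5.4
position: [509.8, 58.7, 126.6]
ee_rot: [0.209, -0.675, 0.676, -0.211]
contact_force: [-0.1, -0.8, -2.5]
gripper_width: 37.6
```

```bash
python3 -c "
from h import *
err([510,59,126.5],-2.04)"
```

```text
pos [509.8  58.7 126.6] yaw -2.54 j6 0.168 w 37.6 F [-0.1 -0.8 -2.5] T [ 0.05 -0.12  0.09] t 5.4
shift [-0.0003  0.0001 -0.0001] rot [-0.0028 -0.4995 -0.0019]
```

Emit:
play_rows([
  [0,0,0,0,0.05,0,0.0],
  [0,0,0,0,0.05,0,0.0],
  [0,0,0,0,0.05,0,0.0],
  [0,0,0,0,0.05,0,0.0],
])

```text
clock: 5.8
position: [509.6, 58.7, 126.6]
ee_rot: [0.137, -0.693, 0.694, -0.139]
contact_force: [0.1, -0.1, -1.9]
gripper_width: 37.8
```

```bash
python3 -c "
from h import *
err([510,59,126.5],-2.04)"
```

```text
pos [509.6  58.7 126.6] yaw -2.748 j6 -0.04 w 37.8 F [ 0.1 -0.1 -1.9] T [ 0.03 -0.02  0.02] t 5.8
shift [-0.0005  0.0001 -0.0002] rot [-0.0024 -0.7078 -0.0016]
```

Emit:
play_rows([
  [0,0,0,0,0.05,0,0.0],
  [0,0,0,0,0.05,0,0.0],
  [0,0,0,0,0.05,0,0.0],
])

```text
clock: 6.1
position: [509.5, 58.6, 126.6]
ee_rot: [0.083, -0.702, 0.703, -0.084]
contact_force: [0.9, -0.1, -1.4]
gripper_width: 38.0
```

```bash
python3 -c "
from h import *
err([510,59,126.5],-2.04)"
```

```text
pos [509.5  58.6 126.6] yaw -2.904 j6 -0.197 w 38.0 F [ 0.9 -0.1 -1.4] T [-0.06 -0.14  0.04] t 6.1
shift [-0.0006  0.0001 -0.0003] rot [-0.0021 -0.8642 -0.0013]
```

Emit:
play_rows([
  [0,0,0,0,0.05,0,0.0],
  [0,0,0,0,0.05,0,0.0],
  [0,0,0,0,0.05,0,0.0],
])

```text
clock: 6.4
position: [509.3, 58.5, 126.5]
ee_rot: [0.028, -0.706, 0.707, -0.029]
contact_force: [0.7, -0.7, -1.8]
gripper_width: 37.7
```

```bash
python3 -c "
from h import *
err([510,59,126.5],-2.04)"
```

```text
pos [509.3  58.5 126.5] yaw -3.061 j6 -0.353 w 37.7 F [ 0.7 -0.7 -1.8] T [ 0.05 -0.1   0.  ] t 6.4
shift [-0.0007  0.     -0.0004] rot [-1.8000e-03 -1.0206e+00 -9.0000e-04]
```

Emit:
play_rows([
  [0,0,0,0,0.05,0,0.0],
  [0,0,0,0,0.05,0,0.0],
  [0,0,0,0,0.05,0,0.0],
])

```text
clock: 6.7
position: [509.1, 58.3, 126.5]
ee_rot: [-0.027, -0.706, 0.707, 0.026]
contact_force: [0.0, -0.7, -2.9]
gripper_width: 37.9
```

```bash
python3 -c "
from h import *
err([510,59,126.5],-2.04)"
```

```text
pos [509.1  58.3 126.5] yaw 3.067 j6 -0.508 w 37.9 F [ 0.  -0.7 -2.9] T [-0.15 -0.09  0.32] t 6.7
shift [-0.0009  0.     -0.0007] rot [-2.0000e-03 -1.1759e+00 -1.0000e-04]
```

Emit:
play_rows([
  [0,0,0,0,0.04,0,0.0],
])

```text
clock: 6.8
position: [509.1, 58.4, 126.6]
ee_rot: [-0.041, -0.705, 0.706, 0.04]
contact_force: [0.0, 0.5, -2.4]
gripper_width: 37.7
```

```bash
python3 -c "
from h import *
err([510,59,126.5],-2.04)"
```

```text
pos [509.1  58.4 126.6] yaw 3.026 j6 -0.549 w 37.7 F [ 0.   0.5 -2.4] T [ 0.39 -0.    0.02] t 6.8
shift [-0.0008  0.0001 -0.0007] rot [-1.900e-03 -1.217e+00 -5.000e-04]
```

Emit:
play_rows([
  [0,0,0,0,0.04,0,0.0],
])

```text
clock: 6.9
position: [509.0, 58.5, 126.6]
ee_rot: [-0.056, -0.705, 0.705, 0.055]
contact_force: [0.1, 0.3, -1.9]
gripper_width: 37.4
```

```bash
python3 -c "
from h import *
err([510,59,126.5],-2.04)"
```

```text
pos [509.   58.5 126.6] yaw 2.985 j6 -0.591 w 37.4 F [ 0.1  0.3 -1.9] T [ 0.04 -0.08 -0.01] t 6.9
shift [-0.0009  0.0001 -0.0006] rot [-1.7000e-03 -1.2586e+00 -5.0000e-04]
```

Emit:
play_rows([
  [0,0,0,0,0.05,0,0.0],
])

```text
clock: 7.0
position: [508.9, 58.5, 126.5]
ee_rot: [-0.074, -0.703, 0.704, 0.073]
contact_force: [0.6, -0.1, -2.4]
gripper_width: 38.1
```

```bash
python3 -c "
from h import *
err([510,59,126.5],-2.04)"
```

```text
pos [508.9  58.5 126.5] yaw 2.933 j6 -0.643 w 38.1 F [ 0.6 -0.1 -2.4] T [-0.11 -0.13  0.18] t 7.0
shift [-0.0009  0.     -0.0007] rot [-1.7000e-03 -1.3104e+00 -2.0000e-04]
```

Emit:
play_rows([
  [0,0,0,0,0.05,0,0.0],
])

```text
clock: 7.1
position: [508.8, 58.3, 126.6]
ee_rot: [-0.092, -0.701, 0.702, 0.091]
contact_force: [-0.3, -0.8, -2.6]
gripper_width: 37.9
```

```bash
python3 -c "
from h import *
err([510,59,126.5],-2.04)
snap('scene','sc2.png',(200,130,330,230),4); d=snap('wrist','w2.png',None,1.2)"
```

```text
pos [508.8  58.3 126.6] yaw 2.882 j6 -0.694 w 37.9 F [-0.3 -0.8 -2.6] T [-0.19 -0.08  0.44] t 7.1
shift [-0.001   0.0001 -0.001 ] rot [-2.1000e-03 -1.3611e+00  4.0000e-04]
```

```bash
python3 -c "
import cv2,numpy as np
a=cv2.imread('pics/sc2.png'); b=cv2.imread('pics/w2.png'); b=cv2.resize(b,None,fx=400/b.shape[0]*0.6,fy=400/b.shape[0]*0.6)
b=cv2.copyMakeBorder(b,0,400-b.shape[0],0,0,cv2.BORDER_CONSTANT); im=np.hstack([a[:,:470],b]); print(im.shape); cv2.imwrite('pics/m2.png',im[:,:800])"
```

```text
(400, 790, 3)
```

View pics/m2.png

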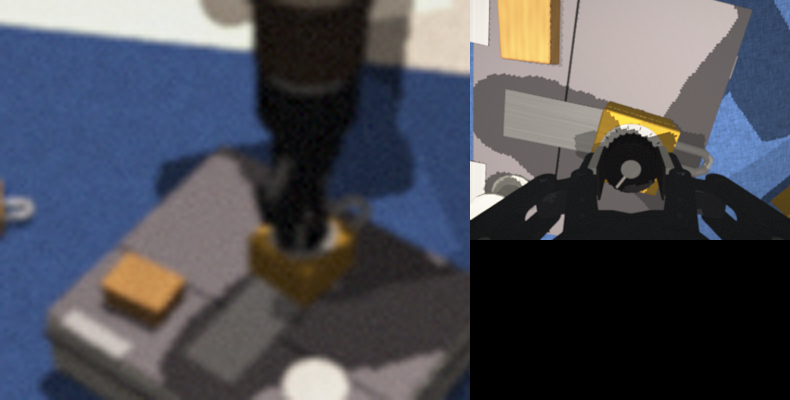

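```bash
python3 -c "
from h import *
d=get_image('wrist'); c=np.array([510,59.2]); ax=np.array([np.cos(-.47),np.sin(-.47)]); ay=np.array([-ax[1],ax[0]])
P=lambda x,y,z: proj(d,[*(c+ax*x+ay*y),z])
im=d['color'][:,:,::-1].copy(); im=cv2.resize(im,None,fx=5,fy=5,interpolation=cv2.INTER_CUBIC)
for x,col in((-72,(0,0,255)),(-78.5,(0,255,0))):
    for y in (-15,0,15):
        q=(P(x,y,98)+.5)*5-.5; cv2.circle(im,tuple(int(v) for v in q),4,col,-1)
for x in(-32,32):
  for y in(-31,31):
    q=(P(x,y,122)+.5)*5-.5; cv2.circle(im,tuple(int(v) for v in q),4,(255,0,255),-1)
q=P(-60,0,98)*5; x,y=int(q[0]),int(q[1]); print(q/5)
cv2.imwrite('pics/w3.png',im[max(0,y-280):y+280,x-500:x+280])"
```

```text
[355.10251868 251.78458331]
```

View pics/w3.png

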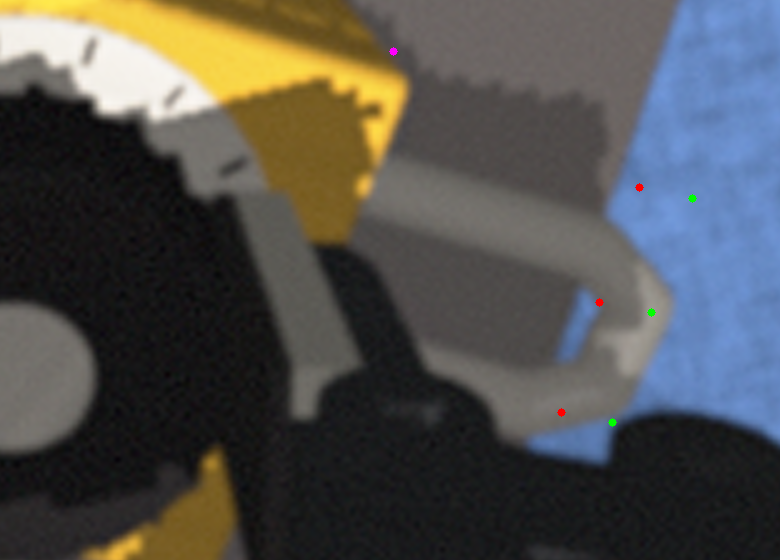

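The overlay shows the shackle tip at about (672,295), on the "popped" mark (green) and well past the locked mark (red). Torque is also rising, so the dial is in the notch. Next: release, turn back and go to the shackle.

Emit:
play_rows([
  [0,0,0,0,-0.04,0,0.0],
  [0,0,0,0,0,0,0.06],
  [0,0,0,0,0,0,0.06],
  [0,0,0,0,0,0,0.06],
  [0,-0.03,0,0,0,0,0.06],
  [0,-0.03,0,0,0,0,0.06],
  [0,-0.02,0,0,0,0,0.06],
])

```text
clock: 7.95
position: [507.5, 58.0, 207.2]
ee_rot: [-0.075, -0.701, 0.704, 0.078]
contact_force: [0.5, 0.6, 0.0]
gripper_width: 59.6
```

Emit:
play_rows([
  [0,0,0,0,-0.14,0,0.05],
  [0,0,0,0,-0.14,0,0.05],
  [0,0,0,0,-0.14,0,0.05],
  [0,0,0,0,-0.14,0,0.05],
  [0,0,0,0,-0.14,0,0.05],
  [0,0,0,0,-0.14,0,0.05],
  [0,0,0,0,-0.14,0,0.05],
  [0,0,0,0,-0.14,0,0.05],
  [0,0,0,0,-0.14,0,0.05],
  [0,0,0,0,0,0,0.05],
])

```text
clock: 8.95
position: [510.4, 58.7, 215.3]
ee_rot: [0.364, -0.603, 0.606, -0.37]
contact_force: [-0.5, -0.0, 0.1]
gripper_width: 50.1
```

```bash
python3 -c "
from h import *
err([455,86,180],-2.04)"
```

```text
pos [510.4  58.7 215.3] yaw -2.05 j6 0.657 w 50.1 F [-0.5 -0.   0.1] T [-0.03 -0.01  0.06] t 8.95
shift [ 0.0016  0.0348 -0.0621] rot [-0.0078 -0.0105 -0.0056]
```

Emit:
play_rows([
  [0,0,-0.032,-0.008,-0.01,-0.006,0.05],
  [0.001,0,-0.03,0,0,0,0.05],
  [0,0.03,0,0,0,0,0.05],
  [0,0.03,0,0,0,0,0.05],
  [0,0,0,0,0,0,0.05],
])

```text
clock: 9.45
position: [454.6, 87.7, 155.9]
ee_rot: [0.363, -0.606, 0.606, -0.367]
contact_force: [-1.1, -0.4, 0.5]
gripper_width: 50.0
```

```bash
python3 -c "
from h import *
err([455,86,85],-2.04)
d=get_image('wrist'); im=cv2.resize(d['color'][:,:,::-1],None,fx=1.5,fy=1.5)
for y in(-11,11):
  q=proj(d,[455+.453*y,86+.891*y,94])*1.5; cv2.circle(im,(int(q[0]),int(q[1])),3,(0,0,255),-1); print(q)
cv2.imwrite('pics/w4.png',im)"
```

```text
pos [454.6  87.7 155.9] yaw -2.058 j6 0.54 w 50.0 F [-1.1 -0.4  0.5] T [0.01 0.08 0.02] t 9.45
shift [0.0016 0.0709 0.0009] rot [-0.0036 -0.0181 -0.0047]
[412.18058273 314.50115763]
[363.80895282 315.19548173]
```

View pics/w4.png

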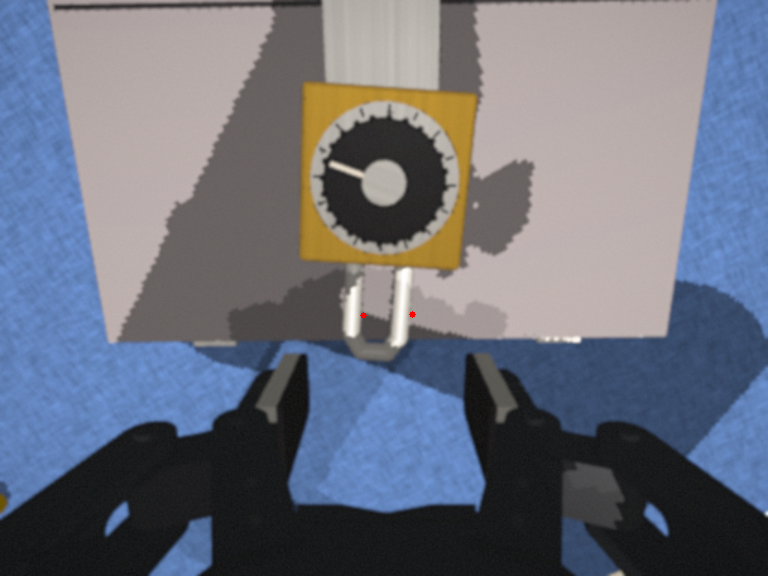

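The picture shows the shackle popped, with its legs at (353,315) and (402,315), about 10 px left of prediction. The lock has yawed about −0.065 rad in the staple's play, from my turning the dial. I'll correct for that.

```bash
python3 -c "
from h import *
err([457.6,89.8,86],-2.105)"
```

```text
pos [456.2  88.2 158. ] yaw -2.057 j6 0.54 w 50.0 F [-0.   0.   0.6] T [-0.01 -0.05 -0.  ] t 9.5
shift [-0.0015  0.072   0.    ] rot [-0.0063  0.048  -0.0077]
```

Emit:
play_rows([
  [-0.002,0,0,-0.006,0.048,-0.007,0.05],
  [0,0.03,0,0,0,0,0.05],
  [0,0.025,0,0,0,0,0.05],
  [0,0,0,0,0,0,0.05],
  [0,0,0,0,0,0,0.05],
])

```text
clock: 10.0
position: [465.1, 92.7, 110.8]
ee_rot: [0.342, -0.615, 0.617, -0.354]
contact_force: [0.4, 0.0, -0.2]
gripper_width: 50.1
```

```bash
python3 -c "
from h import *
err([457.6,89.8,86],-2.105)"
```

```text
pos [465.1  92.7 110.8] yaw -2.113 j6 0.482 w 50.1 F [ 0.4  0.  -0.2] T [-0.01  0.05 -0.  ] t 10.0
shift [ 0.0067  0.0246 -0.0052] rot [-0.0111 -0.008  -0.0133]
```

Emit:
play_rows([
  [0.0067,0,-0.005,-0.011,-0.008,-0.013,0.05],
  [0,0,0,0,0,0,0.05],
  [0,0.01,0,0,0,0,0.05],
  [0,0,0,0,0,0,0.05],
])

```text
clock: 10.4
position: [459.5, 90.4, 104.8]
ee_rot: [0.347, -0.614, 0.614, -0.353]
contact_force: [0.6, -0.1, -0.1]
gripper_width: 50.0
```

```bash
python3 -c "
from h import *
err([457.6,89.8,86],-2.105)"
```

```text
pos [459.5  90.4 104.8] yaw -2.105 j6 0.493 w 50.0 F [ 0.6 -0.1 -0.1] T [-0.02  0.05  0.07] t 10.4
shift [ 0.0017  0.0188 -0.0014] rot [-0.0041 -0.0002 -0.0071]
```

Emit:
play_rows([
  [0.002,0.009,-0.002,-0.004,0,-0.007,0.05],
  [0.001,0.009,-0.001,0,0,0,0.05],
  [0,0,0,0,0,0,0.05],
])

```text
clock: 10.7
position: [455.1, 89.3, 85.3]
ee_rot: [0.35, -0.614, 0.614, -0.35]
contact_force: [-0.9, 0.7, -0.1]
gripper_width: 49.8
```

```bash
python3 -c "
from h import *
err([457.6,89.8,86],-2.105)"
```

```text
pos [455.1  89.3  85.3] yaw -2.105 j6 0.491 w 49.8 F [-0.9  0.7 -0.1] T [-0.01  0.01 -0.03] t 10.7
shift [-0.0017 -0.0007  0.0019] rot [ 0.0002 -0.0002  0.0007]
```

Close on the legs.

Emit:
play_rows([
  [-0.001,0,0.001,0,0,0,0.036],
  [0,0,0,0,0,0,0.0],
  [0,0,0,0,0,0,0.0],
  [0,0,0,0,0,0,0.0],
])

```text
clock: 11.1
position: [456.7, 89.8, 85.2]
ee_rot: [0.351, -0.614, 0.614, -0.35]
contact_force: [1.1, -0.0, -0.1]
gripper_width: 27.8
```

```bash
python3 -c "
from h import *
err([457.6,89.8,86],-2.105)"
```

```text
pos [456.7  89.8  85.2] yaw -2.104 j6 0.492 w 27.8 F [ 1.1 -0.  -0.1] T [-0.   -0.06  0.03] t 11.1
shift [-0.0004 -0.0008  0.0008] rot [0.0002 0.0009 0.0015]
```

Emit:
play_rows([
  [0,0,-0.004,0,0,0,0.0],
  [0,0,-0.004,0,0,0,0.0],
  [0,0,-0.004,0,0,0,0.0],
  [0,0,-0.004,0,0,0,0.0],
])

```text
clock: 11.5
position: [442.8, 98.2, 85.2]
ee_rot: [0.35, -0.614, 0.615, -0.35]
contact_force: [5.5, -1.9, -1.9]
gripper_width: 27.4
```

```bash
python3 -c "
from h import *
err([456.7,89.8,85.2],-2.105)"
```

```text
pos [442.8  98.2  85.2] yaw -2.105 j6 0.456 w 27.4 F [ 5.5 -1.9 -1.9] T [-0.58 -1.12 -0.  ] t 11.5
shift [0.0001 0.     0.0162] rot [-0.0011  0.0002  0.0005]
```

Emit:
play_rows([
  [0,0,-0.003,0,0,0,0.0],
  [0,0,-0.003,0,0,0,0.0],
  [0,0,-0.001,0,0,0,0.0],
])

```text
clock: 11.8
position: [442.3, 98.3, 86.3]
ee_rot: [0.349, -0.609, 0.618, -0.354]
contact_force: [4.7, -3.5, -5.8]
gripper_width: 27.3
```

```bash
python3 -c "
from h import *
err([456.7,89.8,85.2],-2.105)"
```

```text
pos [442.3  98.3  86.3] yaw -2.1 j6 0.438 w 27.3 F [ 4.7 -3.5 -5.8] T [-1.   -1.12  0.03] t 11.8
shift [0.     0.0014 0.0167] rot [-0.0141  0.0045  0.0003]
```

```bash
python3 -c "
from h import *
d=snap('wrist','w5.png',None,1.5); err([456.7,89.8,85.2],-2.105); print(read_state()['joints'].round(3))"
```

```text
pos [442.2  98.4  86.3] yaw -2.1 j6 0.438 w 27.4 F [ 8.6 -8.8 -6.1] T [-2.58 -2.5  -0.09] t 11.85
shift [0.0001 0.0013 0.0168] rot [-0.0139  0.0046  0.0002]
[ 0.588  0.265 -0.61   0.02  -0.69   0.438]
```

View pics/w5.png

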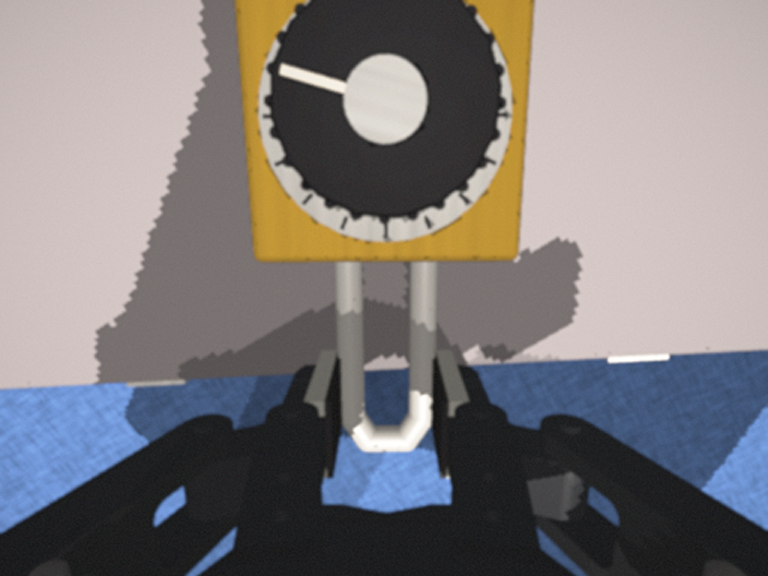

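```bash
python3 -c "
from h import *
d=get_image('wrist')
t=ray(d,385/1.5,450/1.5,94);f=ray(d,387/1.5,261/1.5,122); print(t,f,np.linalg.norm((t-f)[:2])-38)
c=ray(d,385/1.5,98/1.5,144);print(c,np.linalg.norm((t-c)[:2])-70)
err([456.7,89.8,85.2],-2.105)"
```

```text
[422.75884276 109.30822457  94.        ] [481.00675337  74.56119543 122.        ] 29.824590856405393
[509.007518    58.62727166 144.        ] 30.036958010286654
pos [442.2  98.4  86.3] yaw -2.1 j6 0.438 w 27.6 F [ 9.9 -9.1 -5.8] T [-2.55 -2.44 -0.03] t 11.9
shift [0.0001 0.0013 0.0168] rot [-0.0138  0.0046  0.0003]
```

Both estimates put the extension at about 29–30 mm, so the shackle is fully out against its stop. Next I release and go to the dial.

Emit:
play_rows([
  [0,0,0,0,0,0,0.0],
  [0,0,0,0,0,0,0.05],
  [0,0,0,0,0,0,0.05],
  [0,0,0,0,0,0,0.05],
  [0,-0.03,0,0,0,0,0.05],
  [0,-0.03,0,0,0,0,0.06],
  [0,-0.03,0,0,0,0,0.06],
  [0,-0.02,0,0,0,0,0.06],
  [0,0,0,0,0,0,0.06],
])

```text
clock: 12.8
position: [438.6, 99.9, 200.0]
ee_rot: [0.351, -0.609, 0.617, -0.353]
contact_force: [0.6, 0.4, 0.4]
gripper_width: 59.9
```

```bash
python3 -c "
from h import *
err([509.3,58.7,180],-2.105)"
```

```text
pos [438.6  99.9 200. ] yaw -2.1 j6 0.44 w 59.9 F [0.6 0.4 0.4] T [ 0.07 -0.01  0.03] t 12.8
shift [-0.0001  0.0209  0.0816] rot [-0.0112  0.0055  0.0031]
```

Emit:
play_rows([
  [0,0,0.04,-0.011,0.005,0.003,0.06],
  [0,0,0.04,0,0,0,0.06],
  [0,0,0,0,0,0,0.06],
  [0,0.02,0,0,0,0,0.06],
  [0,0,0,0,0,0,0.06],
])

```text
clock: 13.3
position: [506.8, 59.4, 176.8]
ee_rot: [-0.352, 0.615, -0.612, 0.35]
contact_force: [-0.3, 0.2, 0.0]
gripper_width: 60.1
```

```bash
python3 -c "
from h import *
err([509.3,58.7,126],-2.105)
d=get_image('wrist');im=d['color'][:,:,::-1].copy(); q=proj(d,[509.3,58.7,144]);print(q)
im=cv2.resize(im,None,fx=1.5,fy=1.5); cv2.circle(im,(int(q[0]*1.5),int(q[1]*1.5)),3,(0,0,255),-1); cv2.imwrite('pics/w6.png',im)"
```

```text
pos [506.8  59.4 176.8] yaw -2.102 j6 0.608 w 60.1 F [-0.3  0.2  0. ] T [0.02 0.12 0.02] t 13.3
shift [-0.0007  0.0508  0.0028] rot [0.0046 0.0027 0.0008]
[255.06550895 222.55062365]
```

View pics/w6.png

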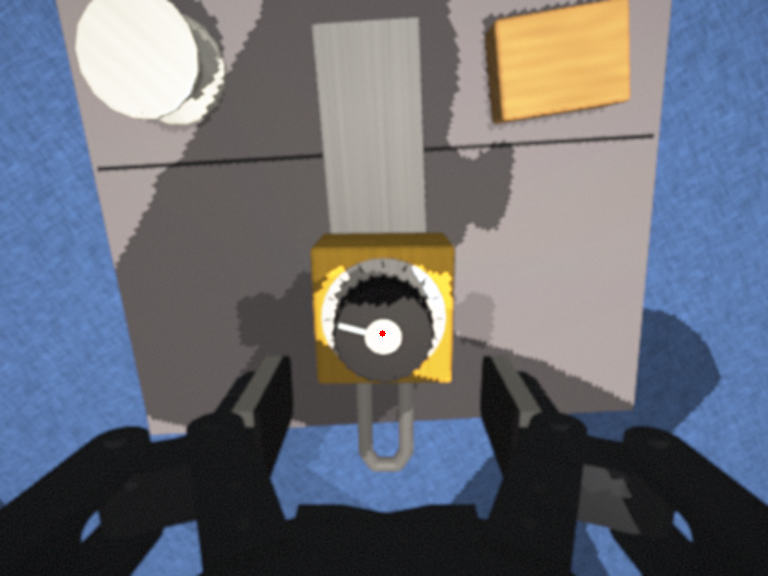

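The dial cap is at (383,336) and the prediction dot at (382,333), within 1 mm. The shackle stays fully out, tip at (387,462). Lower.

Emit:
play_rows([
  [-0.0005,0.02,0.0025,0.005,0.003,0,0.06],
  [0,0.018,0,0,0,0,0.06],
  [0,0,0,0,0,0,0.06],
  [0,0,0,0,0,0,0.06],
])

```text
clock: 13.75
position: [510.7, 60.7, 142.7]
ee_rot: [0.349, -0.612, 0.615, -0.354]
contact_force: [0.6, -0.4, 0.4]
gripper_width: 60.0
```

```bash
python3 -c "
from h import *
err([509,58.7,125.5],-2.105)"
```

```text
pos [510.7  60.7 142.7] yaw -2.101 j6 0.602 w 60.0 F [ 0.6 -0.4  0.4] T [-0.06  0.   -0.  ] t 13.75
shift [ 0.0026  0.0172 -0.0006] rot [-0.0066  0.0045 -0.0039]
```

Emit:
play_rows([
  [0.0025,0.009,-0.0005,-0.006,0.004,-0.004,0.06],
  [0,0.009,0,0,0,0,0.06],
  [0,0,0,0,0,0,0.06],
  [0,0,0,0,0,0,0.06],
])

```text
clock: 14.15
position: [510.0, 59.5, 126.1]
ee_rot: [0.349, -0.614, 0.614, -0.352]
contact_force: [-0.6, 0.3, -0.5]
gripper_width: 60.2
```

```bash
python3 -c "
from h import *
err([509,58.7,125.5],-2.105)"
```

```text
pos [510.   59.5 126.1] yaw -2.104 j6 0.604 w 60.2 F [-0.6  0.3 -0.5] T [-0.03  0.01 -0.04] t 14.15
shift [ 0.0012  0.0006 -0.0004] rot [-0.0032  0.0014 -0.0033]
```

Emit:
play_rows([
  [0.001,0.0005,0,-0.003,0.001,-0.003,0.03],
  [0,0,0,0,0,0,0.0],
  [0,0,0,0,0,0,0.0],
  [0,0,0,0,0,0,0.0],
  [0,0,0,0,0,0,0.0],
  [0,-0.005,0,0,0,0,0.0],
  [0,-0.008,0,0,0,0,0.0],
  [0,-0.008,0,0,0,0,0.0],
])

```text
clock: 14.95
position: [508.9, 59.1, 145.0]
ee_rot: [-0.351, 0.615, -0.614, 0.35]
contact_force: [1.6, 0.3, -7.8]
gripper_width: 37.8
```

```bash
python3 -c "
from h import *
err([509,58.7,290],-2.105)"
```

```text
pos [508.9  59.1 145. ] yaw -2.106 j6 0.606 w 37.8 F [ 1.6  0.3 -7.8] T [ 0.19 -0.8   0.02] t 14.95
shift [ 3.00e-04 -1.45e-01 -1.00e-04] rot [ 0.0024 -0.0008  0.0002]
```

Emit:
play_rows([
  [0,-0.01,0,0,0,0,0.0],
  [0,-0.01,0,0,0,0,0.0],
  [0,-0.015,0,0,0,0,0.0],
  [0,-0.02,0,0,0,0,0.0],
  [0,-0.02,0,0,0,0,0.0],
  [0,-0.02,0,0,0,0,0.0],
  [0,-0.02,0,0,0,0,0.0],
  [0,-0.015,0,0,0,0,0.0],
  [0,-0.01,0,0,0,0,0.0],
  [0,0,0,0,0,0,0.0],
])

```text
clock: 15.95
position: [501.4, 55.4, 295.9]
ee_rot: [-0.355, 0.617, -0.613, 0.344]
contact_force: [-0.4, -0.8, -5.2]
gripper_width: 37.7
```

Emit:
play_rows([
  [0,0,0,0,0,0,0.0],
  [0,0,0,0,0,0,0.0],
  [0,0,0,0,0,0,0.0],
])

```text
clock: 16.25
position: [499.5, 54.9, 293.8]
ee_rot: [-0.356, 0.618, -0.612, 0.342]
contact_force: [1.0, -0.2, -5.5]
gripper_width: 37.7
```

```bash
python3 -c "
from h import *
err([509,58.7,290],-2.105)
d=snap('wrist','w7.png',None,1); e=snap('scene','s7.png',(180,90,340,250),2.4)
a=cv2.imread('pics/w7.png')[:,100:512];b=cv2.imread('pics/s7.png'); cv2.imwrite('pics/m7.png',np.hstack([a,b]))"
```

```text
pos [499.5  54.9 293.8] yaw -2.109 j6 0.605 w 37.7 F [ 1.  -0.2 -5.5] T [-0.01 -0.13 -0.04] t 16.25
shift [-0.0082  0.0036  0.0063] rot [ 0.0169 -0.0046  0.0138]
```

View pics/m7.png

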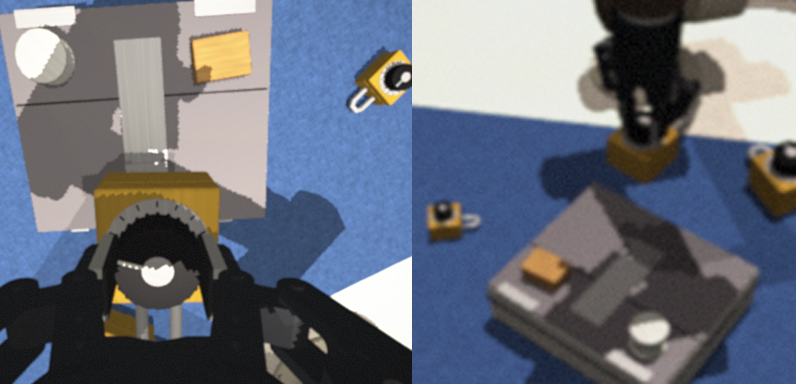

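The lock hangs from the gripper in both views (wrist (160,240), scene (640,145)), shackle out, with the spool and fuse box undisturbed. I'll trim the small 0.02 rad tilt.

Emit:
play_rows([
  [0,-0.002,0,0.017,0,0.014,0.0],
  [0,0,0,0,0,0,0.0],
  [0,-0.002,0,0.002,0,0.002,0.0],
])

```text
clock: 16.65
position: [499.2, 54.8, 296.8]
ee_rot: [0.348, -0.615, 0.615, -0.35]
contact_force: [0.4, 0.2, -6.4]
gripper_width: 37.7
```

```bash
python3 -c "
from h import *
for i in range(6): get_image('top')
err([500,55,295],-2.105)"
```

```text
pos [499.6  54.9 297.1] yaw -2.11 j6 0.598 w 38.0 F [-0.4  0.4 -6.5] T [-0.02  0.01  0.02] t 16.95
shift [-0.0003  0.0021  0.0003] rot [-0.0024 -0.0046 -0.0017]
```

```bash
python3 -c "
from bench import *
print(job_done())"
```

```text
the job is handed in; nothing more can be done
None
```

The padlock is open, off the staple, and held by its dial about 17 cm above the lid. I handed the job in at about 17 s of robot time.

- **Dial:** I turned it clockwise about 1.36 rad. Torque rose, and a wrist picture showed the shackle popped.
- **Shackle:** I pulled it out to its stop. Two picture estimates gave 29.8 and 30.0 mm against the nominal 28 mm.
- **Lift:** I gripped the dial again and lifted the lock straight up.
- **Last checks:** The tool was level within 0.003 rad, the grip held steady at 38 mm, and the tool carried about 6.5 N. The spool and fuse box had not been disturbed in the last pictures.

**What disagreed or was not checked:**
- The lock yawed about 0.065 rad in the staple's play while I turned the dial, so I corrected the shackle grasp for that.
- After the lift the tool had tilted about 0.02 rad, which I trimmed out before handing in.
- I judged the lock's own level from the tool's angle and the pictures; I did not measure it separately.

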